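Set up the folding necklace stand and hold it upright

TASK

Set up the folding necklace display stand: fold its hinged foot panel down flat onto the table, then flip the kickstand over centre until it stays all the way out. Then raise the tipped post until it stands upright, grip its padded crossbar, and finish still holding it there so that its spring hinge cannot tip it back; leave the other things on the bench where they are.

Things in the scene. Friction and masses are not known exactly. Their poses are not given: they have to be found in the camera images.
- stand: Plywood baseboard of the folding necklace stand, fixed, 180 (x) by 230 (y) by 18 mm high; it spans y -160 to +70, x -90 to +90 mm. Origin: on the table, right under the post's hinge line. Its x axis (away from the robot at yaw 0; yaw within +-0.4 rad) is parallel to all hinge lines; the foot panel is on its +y side. Two steel lugs at x +-32, 48 mm high; rubber stop at y -27, 46 mm high.
- flap (a joint): Foot panel of plywood, 180 (along x) by 115 by 8 mm, hinged on the board's +y side (hinge line at stand y 74, z 5 mm). 0 = flat on the table, reaching out to stand y +194 mm, a hard stop; 1.57 = straight up. Starts at 0.8 to 1.5; a stiff friction hinge (0.16 N m, about 1.5 N at the edge) stays where left.
- flap_edge (a point): Middle of the foot panel's outer (free) edge, 120 mm from its hinge line, half-way through its thickness; axes: x along the hinge line, y outwards along the panel.
- frame (a joint): Angle of the T-shaped post (16 mm square aluminium, about 500 g) about its hinge at stand y 0, z 30 mm. 0 = tipped 0.6 rad (34 deg) towards the stand's -y on its stop, as it starts; grows as raised towards +y; 0.60 = exactly upright; 0.64 = hard stop. Gravity and a hinge spring (0.15 N m at 0, 0.45 upright: about 2 N at the crossbar) tip it back to 0 when let go.
- bar (a point): Centre of the post's grey padded crossbar: a cylinder 26 mm in diameter, 180 mm long, along the stand's x, 240 mm from the post's hinge line (270 mm above the table when upright). The post joins it from below in its middle; it can be gripped from above on either side of the post. Axes: x along the bar, z up along the post.
- hub (a point): Centre of the kickstand's pivot hub on the post, 90 mm from the post's hinge line along the post; two steel discs 36 mm in diameter, 44 mm overall along x. A thin spring strut (10 mm) runs from it up the +x side of the post to 165 mm from the hinge line. Axes as the post's: z along the post upwards.
- kickstand (a joint): Kickstand: steel bar 12 (x) by 8 mm, turning at the hub about the stand's x. 0 = folded, as it starts: 0.75 rad from the post on its +y side, so nearly straight up (0.15 rad to +y) while the post is tipped. Grows as the foot swings to +y and down. Over-centre spring, under 2 N at the foot: back to 0 below about 0.55, on to the stop at 1.60 above. At 1.60, post tipped, it is 0.18 rad below level.
- foot (a point): Centre of the kickstand's rubber foot, a cross roller 16 mm in diameter, 50 mm long along x, 150 mm from the pivot; z axis along the kickstand, away from the pivot. Kickstand out and post upright, it comes down just onto the flat foot panel.
- brick_a: Bystander: off-white soldering brick 75 x 110 x 32 mm. Origin under its centre.
- brick_b: Bystander: off-white soldering brick 55 x 75 x 30 mm. Origin under its centre.
- mandrel: Bystander: steel ring cone, base 48 mm in diameter, 60 mm high, standing near the stand on its +x side. Origin under its centre.
- pin_dish: Bystander: white dish 64 mm in diameter, 22 mm high, near the stand on its +x side. Origin under its centre.
- wax_block: Bystander: brown wax block 50 x 35 x 25 mm near the stand on its +x side. Origin under its centre.
- lighter: Bystander: black plain lighter lying down, 16 mm in diameter, 75 mm long.
- cap: Bystander: blue screw-cap ring, 40 mm in diameter, 12 mm high.

How it is judged:
By the outcome, as a careful person would: the job done as asked, in the order asked, and still so for the second after the job is handed in, while the arm keeps its last pose, push and grip.
It also fails if it takes over 56 s, if anything falls off the work surface, if the arm or the gripper's body presses on something with over 40 N, if the wrist force passes 120 N, or if a joint passes its speed limit or range.

ROBOT

A 7-joint arm with a two-finger parallel gripper is mounted at the origin on the work surface. World frame = base frame: x ahead of the robot, y to its left, z up, the work surface at z = 0. Lengths are in m, angles in rad, forces in N, time in s.
With the tool pointing down it reaches from about 0.4 to 0.85 m from the base axis. Payload 4.5 kg.
Tool frame: the origin (TCP) lies midway between the tips of the shut fingers; the grasp point (between the pads) lies 19 mm behind it; z points along the fingers, y is the line along which they close (so a half turn about z gives the same grasp; the last joint's range is limited). The gripper opens to 88 mm and grips with 3 to 60 N. Pads are 18 mm wide; open, the fingers measure 123 mm over their backs; the gripper's body (75 mm by 187 mm) begins 45 mm behind the grasp point.
Start: joints at [-1.124, 0.689, -0.195, 1.565, 0.157, 0.902, -0.215], TCP at [0.251, 0.573, 0.239] pointing down, gripper open.
Joint ranges: [-3.01, 3.01], [-0.46, 2.08], [-1.47, 1.51], [0.13, 2.56], [-1, 4.14], [0.04, 2.09], [-2.66, 2.66]. Speed limits (rad/s): [2.57, 2.57, 3.14, 3.14, 3.14, 3.14, 3.14].

INTERFACE

Orientations are given as a unit quaternion [x, y, z, w].
In Python, from plant import r gives the robot as it stands.
- The arm moves only by the tool carry_out, never from a script. Its argument "plan" is a list of rows, each an object with "rot": the turn, a rotation vector about the tool's x, y, z in rad, a list of three; "xyz": the shift along the tool's x, y, z in m, a list of three; "grip": the closure in counts, from 0 (fully open) to 255 (shut). In form: [{"rot": [wx, wy, wz], "xyz": [dx, dy, dz], "grip": grip}, ...]. A call has 1 to 8 rows; each row is the pose to reach, as a shift and turn from the pose commanded when the call began, along the tool's axes at that moment; what a row does not reach only later rows make up. A row lasts 1/12 s, in which the tool goes at most 41.7 mm and 7.16 degrees, less where a joint would pass 70% of its speed; a pose out of reach is approached as far as the arm can. A call with a gripper value outside its range is refused whole. The fingers move at their own pace and stop on an object; "squeeze" is the grip in N (left out, the last holds). Time passes only in rows, so rows that repeat a pose let the fingers close. It gives the time, the measured TCP pose, the force, the opening and the grip force at its end, in the units of the state.
- r.get_state(): the state, without advancing time (a new reading comes with each control period).
- r.snapshot(name): name is "scene" or "top"; returns the picture (420x560x3 uint8, red, green, blue); there is no depth.
- r.camera_params(name): a dict with "fx", "fy", "cx", "cy" (pixels), "position" and "attitude" of the camera in the world. Camera axes: x right, y down, z forward; pixel columns grow to the right and rows downward; lengths in m; the calibration is good to about 2 mm. A picture is of the moment at which its call begins. camera_params takes no time and is no camera call.
- r.finish_job(): hands the job in; it is judged then, once.
The state is a dict: "clock": time; "q": joint angles; "qd": joint speeds; "joint_torque": joint torques, N m; "tool_pos": TCP position; "eef_rot": TCP orientation; "contact_force": force on the tool from outside, world axes, zero at the start; "moment": the same for the moment, N m; "opening": opening from 0.0 (shut) to 1.0 (fully open); "finger_force": force on a finger pad.
Only numpy, scipy, OpenCV 4.12 (cv2) and the standard library are available. Lean on these libraries where they do the work, as an engineer would, in place of code of your own. Each camera call takes 0.05 s, during which the arm holds its last target. There are 200 camera calls.

## Working session

There is one attempt and no reset: what is moved stays moved. The work goes in short steps, Python scripts to look and compute and a tool call to move; the robot and the scene stay as the last step left them, time stands still between calls to the robot, and variables do not carry over. Pictures are saved under pics/ and viewed, at most 10 in all, crops included, and the job is handed in when it is done.

Besides the shell and the picture viewer there is one more tool, called after "Request:" as name([rows], argument=value, ...), one row to a line, values as JSON. carry_out: Moves the arm, as the interface text tells. Its arguments: {"type":"object","properties":{"plan":{"type":"array"},"squeeze":{"type":"number"}},"required":["plan"]}

```bash
mkdir -p pics; ls; python3 - <<'E'
from plant import r
import cv2
for n in("scene","top"):
    cv2.imwrite(f"pics/{n}0.png",r.snapshot(n)[:,:,::-1]); print(n,r.camera_params(n))
s=r.get_state(); print(s)
E
```

```text
pics
scene {'fx': 407.17432839278393, 'fy': 407.17432839278393, 'cx': 281.42807480451273, 'cy': 204.8668388560234, 'position': array([ 1.19394643, -0.51618182,  0.94246803]), 'attitude': array([ 0.8331098 ,  0.38021912, -0.1722755 , -0.36288103])}
top {'fx': 442.7993971080236, 'fy': 442.7993971080236, 'cx': 280.7829645892079, 'cy': 208.2217110696518, 'position': array([0.50150016, 0.01774162, 1.3907184 ]), 'attitude': array([ 0.70674203, -0.70658049,  0.03006885, -0.01885667])}
{'clock': 0.1, 'q': array([-1.12417497,  0.68988666, -0.19451348,  1.56620499,  0.15727521,
        0.90251414, -0.21508743]), 'qd': array([ 2.18875837e-04, -3.64848031e-04,  3.17557477e-04, -4.10491541e-03,
        2.25668665e-04,  4.80745496e-05,  2.96713176e-04]), 'joint_torque': array([-3.88059460e-03, -5.28496385e+01, -1.27167284e+00, -1.53834683e+01,
       -5.25644724e-02,  1.99900445e-03,  4.39202825e-05]), 'tool_pos': array([0.2505621 , 0.57197009, 0.2380078 ]), 'eef_rot': array([ 2.04916662e-01,  9.78779087e-01, -8.04799103e-04, -1.14506265e-04]), 'contact_force': array([ 0.10111734,  0.42904963, -0.03859998]), 'moment': array([-0.01580884, -0.00624223,  0.02137783]), 'finger_force': 0.0, 'opening': 1.000537190541134}
```

View pics/scene0.png

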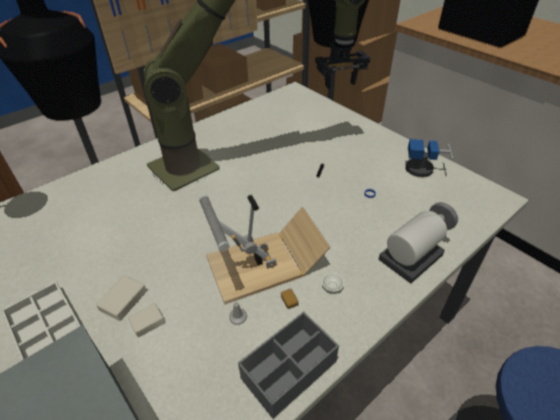

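View pics/top0.png

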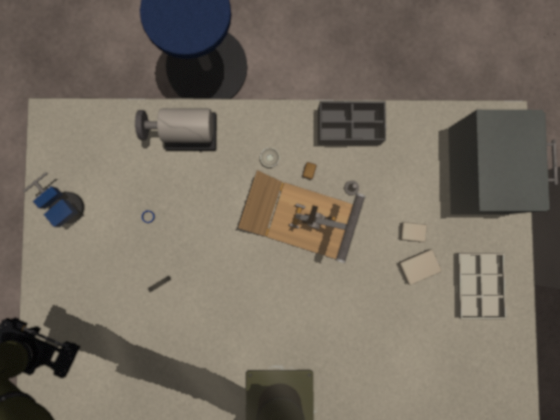

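The scene view shows the stand at about (265,255), post tipped to the left (bar ~(215,222)), kickstand foot at (253,202), flap up at (305,240). The top view shows the board about (310,215), flap at left (258,205), bar at right (350,227), and the cone at (351,187) close to the bar's end.

```bash
python3 - <<'E'
import cv2,numpy as np
a=cv2.imread("pics/top0.png")[150:280,220:390]; b=cv2.imread("pics/scene0.png")[180:320,190:350]
a=cv2.resize(a,(790,604),interpolation=cv2.INTER_CUBIC)[:600]; b=cv2.resize(b,(685,600),interpolation=cv2.INTER_CUBIC)
cv2.imwrite("pics/topc.png",a);cv2.imwrite("pics/scenec.png",b)
E
```

```text
(no output)
```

View pics/topc.png

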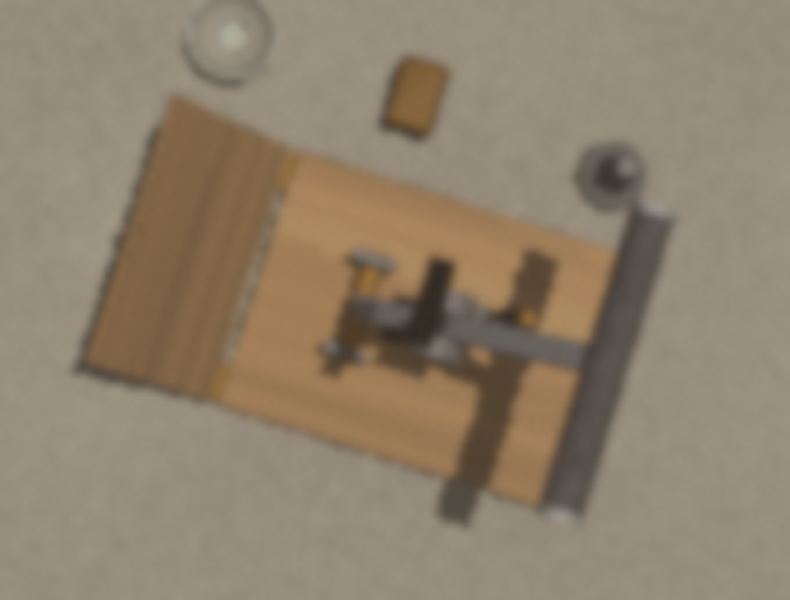

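View pics/scenec.png

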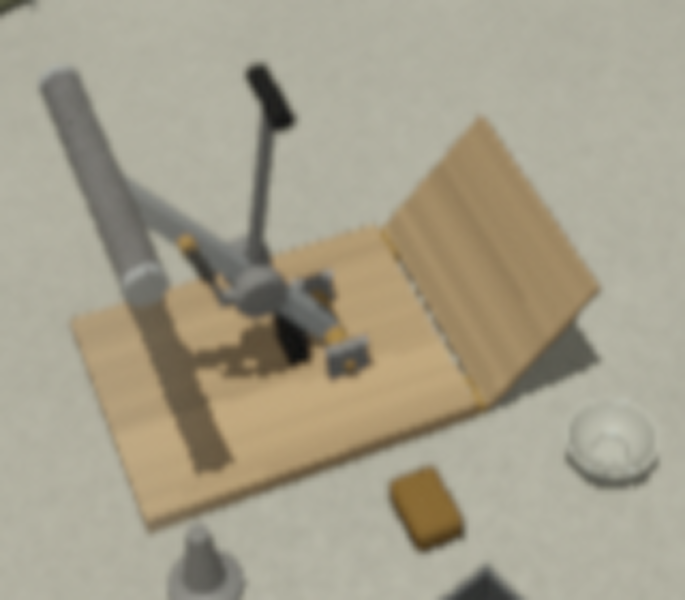

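The crops show board top corners (crop px): scene (72,320), (150,520), (382,228), (483,402); top (298,155), (222,400). The flap's free-edge corners are at top (175,95), (82,368); scene (480,118), (598,288). The foot is at scene (271,97), top (432,300). The bar ends are at top (655,212), (562,515).

```bash
cat > h.py <<'E'
import numpy as np
from scipy.spatial.transform import Rotation as R
from plant import r
from scipy.optimize import least_squares
C={n:r.camera_params(n) for n in("scene","top")}
OFF={"scene":(190,180,685/160,600/140),"top":(220,150,790/170,604/130)}
def full(n,u,v): o=OFF[n]; return (u+.5)/o[2]+o[0]-.5,(v+.5)/o[3]+o[1]-.5
def ray(n,u,v):
    c=C[n]; d=R.from_quat(c["attitude"]).apply([(u-c["cx"])/c["fx"],(v-c["cy"])/c["fy"],1]); return c["position"],d/np.linalg.norm(d)
def plane(n,u,v,z): p,d=ray(n,u,v); return p+d*(z-p[2])/d[2]
def proj(n,P):
    c=C[n]; q=R.from_quat(c["attitude"]).inv().apply(np.array(P)-c["position"]); return q[0]/q[2]*c["fx"]+c["cx"],q[1]/q[2]*c["fy"]+c["cy"]
def tri(a,b):
    (p,d),(q,e)=ray("scene",*a),ray("top",*b)
    s=np.linalg.lstsq(np.c_[d,-e],q-p,rcond=None)[0]; x,y=p+d*s[0],q+e*s[1]; return (x+y)/2,np.linalg.norm(x-y)
def unc(n,u,v):
    o=OFF[n]; return (u-o[0]+.5)*o[2]-.5,(v-o[1]+.5)*o[3]-.5
E
python3 - <<'E'
from h import *
obs=[("scene",72,320,-90,-160),("scene",150,520,90,-160),("scene",382,228,-90,70),("scene",483,402,90,70),("top",298,155,90,70),("top",222,400,-90,70)]
W=np.array([plane(n,*full(n,u,v),.018)[:2] for n,u,v,_,_ in obs]); L=np.array([o[3:] for o in obs])/1000
f=lambda p:(L@np.array([[np.cos(p[2]),np.sin(p[2])],[-np.sin(p[2]),np.cos(p[2])]])+p[:2]-W).ravel()
s=least_squares(f,[.55,-.05,0]); print(s.x, (s.fun.reshape(-1,2)*1000).round(1))
p=s.x; Rz=R.from_rotvec([0,0,p[2]]); O=np.array([*p[:2],0])
inv=lambda P:(Rz.inv().apply(P-O)*1000).round(1)
T=lambda a,b:tri(full("scene",*a),full("top",*b))
for nm,a,b in [("flap+x",(598,288),(175,95)),("flap-x",(480,118),(82,368)),("foot",(271,97),(432,300)),("bar-x",(60,80),(562,515)),("bar+x",(145,285),(655,212)),("wax",(428,505),(415,95)),("dish",(612,440),(228,38)),("conetip",(199,530),(625,165))]:
    P,e=T(a,b); print(nm,P.round(3),inv(P),round(e*1000,1))
def pred(l): P=O+Rz.apply(np.array(l)/1000); return [tuple(np.round(unc(n,*proj(n,P)),0)) for n in("scene","top")]
c,sn=np.cos(.6),np.sin(.6)
print("bar",pred([0,-240*sn,30+240*c]),"hub",pred([0,-90*sn,30+90*c]),"foot",pred([0,-90*sn+150*np.sin(.15),30+90*c+150*np.cos(.15)]))
st=r.get_state(); print(R.from_quat(st["eef_rot"]).as_matrix().round(3))
E
```

```text
[ 0.57577941 -0.05297903 -0.30514562] [[-0.8 -0.5]
 [ 0.7 -1.9]
 [-6.8  0.4]
 [ 0.4 -1.5]
 [ 7.   0. ]
 [-0.5  3.4]]
flap+x [0.705 0.067 0.092] [ 86.9 152.7  91.8] 0.1
flap-x [0.531 0.125 0.085] [-96.3 155.8  84.7] 1.5
foot [ 0.565 -0.082  0.253] [ -1.3 -30.7 252.7] 1.0
bar-x [ 0.446 -0.156  0.23 ] [ -93.  -137.3  229.9] 1.9
bar+x [ 0.617 -0.211  0.227] [  87.1 -138.6  227. ] 1.6
wax [ 0.717 -0.092  0.016] [146.5   5.3  15.7] 1.0
dish [0.756 0.034 0.011] [146.1 137.3  11.2] 0.5
conetip [ 0.664 -0.226  0.06 ] [ 136.2 -138.2   60. ] 0.0
bar [(np.float64(104.0), np.float64(179.0)), (np.float64(605.0), np.float64(355.0))] hub [(np.float64(255.0), np.float64(278.0)), (np.float64(442.0), np.float64(320.0))] foot [(np.float64(275.0), np.float64(97.0)), (np.float64(428.0), np.float64(296.0))]
[[-0.916  0.401 -0.001]
 [ 0.401  0.916 -0.002]
 [-0.    -0.002 -1.   ]]
```

Request:
carry_out([
  {"rot":[0,0,-0.107],"xyz":[-0.53,-0.304,0.1],"grip":255},
  {"rot":[0,0,-0.107],"xyz":[-0.53,-0.304,0.1],"grip":255},
  {"rot":[0,0,-0.107],"xyz":[-0.53,-0.304,0.1],"grip":255},
  {"rot":[0,0,-0.107],"xyz":[-0.53,-0.304,0.1],"grip":255},
  {"rot":[0,0,-0.107],"xyz":[-0.53,-0.304,0.1],"grip":255},
  {"rot":[0,0,-0.107],"xyz":[-0.53,-0.304,0.1],"grip":255},
  {"rot":[0,0,-0.107],"xyz":[-0.53,-0.304,0.1],"grip":255},
  {"rot":[0,0,-0.107],"xyz":[-0.53,-0.304,0.1],"grip":255},
], squeeze=10)

```text
clock: 0.77
tool_pos: [0.4471, 0.3063, 0.1844]
eef_rot: [0.152, 0.988, -0.0, -0.0]
contact_force: [0.6, 0.6, -0.6]
opening: 0.421
finger_force: 0.0
```

```bash
cat > st.py <<'E'
from h import *
Rz=R.from_rotvec([0,0,-.305]); O=np.array([.573,-.0525,0])
def st():
    s=r.get_state(); M=(Rz.inv()*R.from_quat(s["eef_rot"])).as_matrix()
    print(round(s["clock"],2),"stand mm",(Rz.inv().apply(s["tool_pos"]-O)*1000).round(1),"F stand",Rz.inv().apply(s["contact_force"]).round(1),"tool in stand",M.round(3).tolist(),round(s["opening"],3),s["finger_force"])
if __name__=="__main__": st()
E
python3 st.py
```

```text
0.77 stand mm [-227.8  304.4  184.4] F stand [ 0.4  0.7 -0.6] tool in stand [[-1.0, 0.0, -0.0], [0.0, 1.0, -0.0], [0.0, -0.0, -1.0]] 0.421 0.0
```

Request:
carry_out([
  {"rot":[0,0,0],"xyz":[-0.228,-0.162,0.05],"grip":255},
  {"rot":[0,0,0],"xyz":[-0.228,-0.162,0.05],"grip":255},
  {"rot":[0,0,0],"xyz":[-0.228,-0.162,0.05],"grip":255},
  {"rot":[0,0,0],"xyz":[-0.228,-0.162,0.05],"grip":255},
  {"rot":[0,0,0],"xyz":[-0.228,-0.162,0.05],"grip":255},
  {"rot":[0,0,0],"xyz":[-0.228,-0.162,0.05],"grip":255},
  {"rot":[0,0,0],"xyz":[-0.228,-0.162,0.05],"grip":255},
  {"rot":[0,0,0],"xyz":[-0.228,-0.162,0.05],"grip":255},
])

```text
clock: 1.43
tool_pos: [0.6186, 0.0744, 0.1329]
eef_rot: [0.158, 0.987, -0.003, 0.001]
contact_force: [0.3, -0.9, -0.3]
opening: 0.003
finger_force: 0.0
```

```bash
python3 st.py
```

```text
1.43 stand mm [  5.4 134.7 132.9] F stand [ 0.6 -0.8 -0.3] tool in stand [[-1.0, 0.013, 0.003], [0.013, 1.0, -0.006], [-0.003, -0.006, -1.0]] 0.003 0.0
```

Request:
carry_out([
  {"rot":[0,0,0],"xyz":[0,0,0.02],"grip":255},
  {"rot":[0,0,0],"xyz":[0,0,0.04],"grip":255},
  {"rot":[0,0,0],"xyz":[0,0,0.055],"grip":255},
  {"rot":[0,0,0],"xyz":[0,0.002,0.067],"grip":255},
  {"rot":[0,0,0],"xyz":[0,0.005,0.078],"grip":255},
  {"rot":[0,0,0],"xyz":[0,0.008,0.089],"grip":255},
  {"rot":[0,0,0],"xyz":[0,0.011,0.1],"grip":255},
  {"rot":[0,0,0],"xyz":[0,0.014,0.11],"grip":255},
])

```text
clock: 2.1
tool_pos: [0.6196, 0.0991, 0.0241]
eef_rot: [0.152, 0.988, 0.0, 0.0]
contact_force: [-0.6, -0.3, 0.5]
opening: 0.006
finger_force: 0.6
```

```bash
python3 st.py
```

```text
2.1 stand mm [ -1.  158.6  24.1] F stand [-0.5 -0.4  0.5] tool in stand [[-1.0, 0.0, 0.0], [0.0, 1.0, 0.0], [-0.0, 0.0, -1.0]] 0.006 0.6455735745839775
```

Request:
carry_out([
  {"rot":[0,0,0],"xyz":[0,0,0.006],"grip":255},
  {"rot":[0,0,0],"xyz":[0,0,0.011],"grip":255},
  {"rot":[0,0,0],"xyz":[0,0,0.014],"grip":255},
  {"rot":[0,0,0],"xyz":[0,0,0.016],"grip":255},
  {"rot":[0,0,0],"xyz":[0,0,0.017],"grip":255},
  {"rot":[0,0,0],"xyz":[0,0,0.017],"grip":255},
])

```text
clock: 2.6
tool_pos: [0.6191, 0.0984, 0.0094]
eef_rot: [0.152, 0.988, -0.0, 0.0]
contact_force: [-2.8, 0.4, 10.3]
opening: 0.006
finger_force: 5.2
```

```bash
python3 st.py
```

```text
2.6 stand mm [ -1.3 157.8   9.4] F stand [-2.8 -0.4 10.3] tool in stand [[-1.0, 0.001, 0.0], [0.001, 1.0, -0.0], [-0.0, -0.0, -1.0]] 0.006 5.190498815427418
```

Request:
carry_out([
  {"rot":[0,0,0],"xyz":[0,0,-0.03],"grip":255},
  {"rot":[0,0,0],"xyz":[0,0,-0.07],"grip":255},
  {"rot":[0,0,0],"xyz":[0,0,-0.11],"grip":255},
  {"rot":[0,0,0],"xyz":[0,0,-0.15],"grip":255},
  {"rot":[0,0,0],"xyz":[0,0,-0.19],"grip":255},
  {"rot":[0,0,0],"xyz":[0,0,-0.23],"grip":255},
  {"rot":[0,0,0],"xyz":[0,0,-0.27],"grip":255},
  {"rot":[0,0,0],"xyz":[0,0,-0.29],"grip":255},
])

```text
clock: 3.27
tool_pos: [0.6209, 0.0983, 0.3035]
eef_rot: [0.153, 0.988, 0.001, 0.004]
contact_force: [0.9, 0.8, -0.5]
opening: 0.009
finger_force: 0.0
```

Request:
carry_out([
  {"rot":[0,0,0],"xyz":[0,-0.03,0],"grip":255},
  {"rot":[0,0,0],"xyz":[0,-0.07,0],"grip":255},
  {"rot":[0,0,0],"xyz":[0,-0.11,0],"grip":255},
  {"rot":[0,0,0],"xyz":[0,-0.15,0],"grip":255},
  {"rot":[0,0,0],"xyz":[0,-0.19,0],"grip":255},
  {"rot":[0,0,0],"xyz":[0,-0.22,0],"grip":255},
  {"rot":[0,0,0],"xyz":[0,-0.23,0],"grip":255},
  {"rot":[0,0,0],"xyz":[0,-0.23,0],"grip":255},
])

```text
clock: 3.93
tool_pos: [0.5486, -0.1252, 0.2978]
eef_rot: [0.156, 0.988, -0.001, -0.0]
contact_force: [0.5, -0.0, -1.0]
opening: 0.004
finger_force: 0.0
```

```bash
python3 - <<'E'
from st import *
import cv2
st(); a=r.snapshot("scene"); cv2.imwrite("pics/s1.png",cv2.resize(a[100:320,130:400,::-1],(736,600),interpolation=2)); st()
E
```

```text
3.93 stand mm [ -1.5 -76.7 297.8] F stand [ 0.5  0.1 -1. ] tool in stand [[-1.0, 0.008, -0.001], [0.008, 1.0, -0.003], [0.0, -0.003, -1.0]] 0.004 0.0
3.98 stand mm [ -1.4 -73.1 298. ] F stand [ 0.2  0.4 -1. ] tool in stand [[-1.0, 0.004, -0.0], [0.004, 1.0, 0.0], [0.0, 0.0, -1.0]] 0.004 0.0
```

View pics/s1.png

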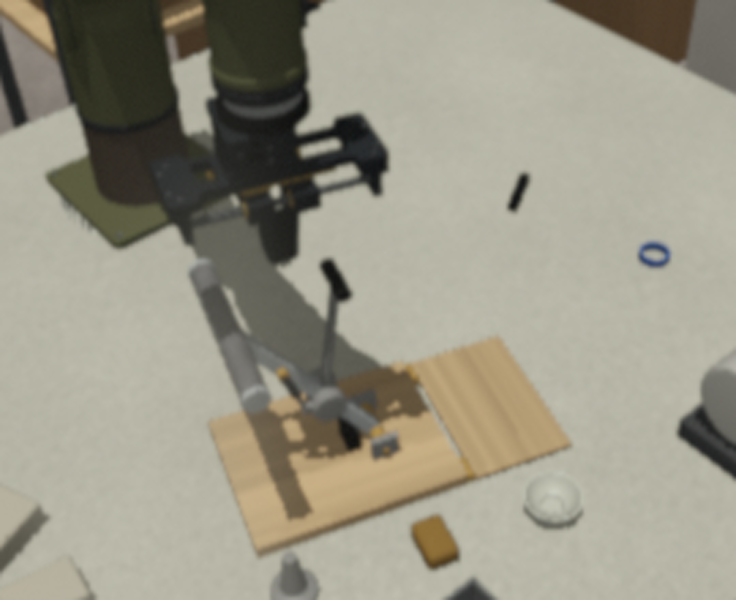

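The foot panel lies flat (crop (490,405)); the shut fingers (275,245) hang between the crossbar and the kickstand's foot (335,280). Descend behind the foot.

Request:
carry_out([
  {"rot":[0,0,0],"xyz":[0,0,0.03],"grip":255},
  {"rot":[0,0,0],"xyz":[0,0,0.06],"grip":255},
  {"rot":[0,0,0],"xyz":[0,0,0.075],"grip":255},
  {"rot":[0,0,0],"xyz":[0,0,0.075],"grip":255},
  {"rot":[0,0,0],"xyz":[0,0.005,0.075],"grip":255},
  {"rot":[0,0,0],"xyz":[0,0.01,0.075],"grip":255},
  {"rot":[0,0,0],"xyz":[0,0.02,0.075],"grip":255},
  {"rot":[0,0,0],"xyz":[0,0.03,0.075],"grip":255},
])

```text
clock: 4.65
tool_pos: [0.5603, -0.0911, 0.2241]
eef_rot: [0.152, 0.988, 0.0, 0.001]
contact_force: [-0.2, -0.6, -0.3]
opening: 0.004
finger_force: 0.4
```

Request:
carry_out([
  {"rot":[0,0,0],"xyz":[0,0.01,0.001],"grip":255},
  {"rot":[0,0,0],"xyz":[0,0.02,0.003],"grip":255},
  {"rot":[0,0,0],"xyz":[0,0.03,0.006],"grip":255},
  {"rot":[0,0,0],"xyz":[0,0.04,0.01],"grip":255},
  {"rot":[0,0,0],"xyz":[0,0.05,0.015],"grip":255},
  {"rot":[0,0,0],"xyz":[0,0.06,0.021],"grip":255},
])

```text
clock: 5.15
tool_pos: [0.5775, -0.0338, 0.2014]
eef_rot: [0.152, 0.988, 0.0, 0.0]
contact_force: [-0.0, 0.1, -1.0]
opening: 0.006
finger_force: 0.0
```

```bash
python3 - <<'E'
from st import *
import cv2
st(); a=r.snapshot("scene"); cv2.imwrite("pics/s2.png",cv2.resize(a[100:320,130:400,::-1],(736,600),interpolation=2))
E
```

```text
5.15 stand mm [ -1.3  19.2 201.4] F stand [-0.   0.1 -1. ] tool in stand [[-1.0, 0.0, 0.0], [0.0, 1.0, 0.0], [-0.0, 0.0, -1.0]] 0.006 0.026439681969350204
```

View pics/s2.png

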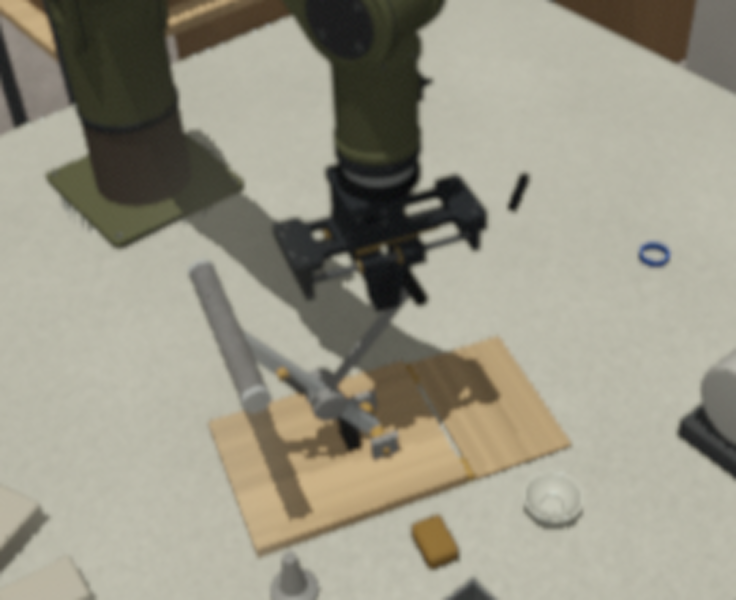

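The kickstand leans on the fingers (foot at crop (412,285)), near over-centre. I keep pushing outward and down.

Request:
carry_out([
  {"rot":[0,0,0],"xyz":[0,0.01,0.006],"grip":255},
  {"rot":[0,0,0],"xyz":[0,0.02,0.012],"grip":255},
  {"rot":[0,0,0],"xyz":[0,0.03,0.02],"grip":255},
  {"rot":[0,0,0],"xyz":[0,0.04,0.03],"grip":255},
  {"rot":[0,0,0],"xyz":[0,0.05,0.04],"grip":255},
  {"rot":[0,0,0],"xyz":[0,0.06,0.05],"grip":255},
  {"rot":[0,0,0],"xyz":[0,0.06,0.05],"grip":255},
  {"rot":[0,0,0],"xyz":[0,0.06,0.05],"grip":255},
])

```text
clock: 5.87
tool_pos: [0.5948, 0.0229, 0.1509]
eef_rot: [0.152, 0.988, -0.0, -0.001]
contact_force: [0.6, -0.8, -0.5]
opening: 0.007
finger_force: 0.0
```

```bash
python3 - <<'E'
from st import *
import cv2
st(); a=r.snapshot("scene"); cv2.imwrite("pics/s3.png",cv2.resize(a[100:320,130:400,::-1],(736,600),interpolation=2))
E
```

```text
5.87 stand mm [ -1.8  78.5 150.9] F stand [ 0.8 -0.6 -0.5] tool in stand [[-1.0, -0.001, -0.002], [-0.001, 1.0, -0.0], [0.002, -0.0, -1.0]] 0.007 0.0
```

View pics/s3.png

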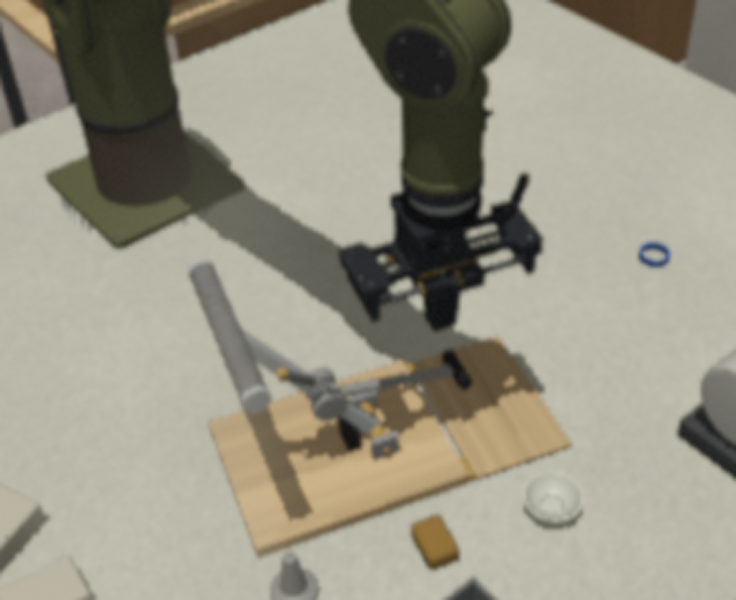

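The kickstand has flipped; its foot is at crop (457,370). I check that against the prediction for 1.60.

```bash
python3 - <<'E'
from st import *
for k in (1.5,1.6):
    a=.15+k; P=[0,-51+150*np.sin(a),104+150*np.cos(a)]; u,v=proj("scene",O+Rz.apply(np.array(P)/1000)); print(k,(u-130)*736/270,(v-100)*600/220)
E
```

```text
1.5 457.4302975079194 357.2740607386886
1.6 455.5588316579571 367.469273787261
```

Request:
carry_out([
  {"rot":[0,0,0],"xyz":[0.01,-0.01,-0.03],"grip":255},
  {"rot":[0,0,0],"xyz":[0.02,-0.03,-0.07],"grip":255},
  {"rot":[0,0,0],"xyz":[0.03,-0.06,-0.105],"grip":255},
  {"rot":[0,0,0],"xyz":[0.04,-0.09,-0.14],"grip":140},
  {"rot":[0,0,0],"xyz":[0.045,-0.12,-0.16],"grip":140},
  {"rot":[0,0,0],"xyz":[0.045,-0.16,-0.16],"grip":140},
  {"rot":[0,0,0],"xyz":[0.045,-0.19,-0.16],"grip":140},
  {"rot":[0,0,0],"xyz":[0.045,-0.215,-0.16],"grip":140},
])

```text
clock: 6.58
tool_pos: [0.4858, -0.1744, 0.3135]
eef_rot: [0.155, 0.988, -0.002, 0.001]
contact_force: [-0.7, -0.9, -0.0]
opening: 0.36
finger_force: 0.0
```

```bash
python3 st.py
```

```text
6.58 stand mm [ -46.5 -142.5  313.5] F stand [-0.4 -1.  -0. ] tool in stand [[-1.0, 0.006, 0.003], [0.006, 1.0, -0.003], [-0.003, -0.003, -1.0]] 0.36 0.0
```

Request:
carry_out([
  {"rot":[0,0,0],"xyz":[0,0,0],"grip":135},
  {"rot":[0,0,0],"xyz":[0,0,0.015],"grip":135},
  {"rot":[0,0,0],"xyz":[0,0,0.035],"grip":135},
  {"rot":[0,0,0],"xyz":[0,0,0.05],"grip":135},
  {"rot":[0,0,0],"xyz":[0,0,0.065],"grip":135},
  {"rot":[0,0,0],"xyz":[0,0,0.08],"grip":135},
  {"rot":[0,0,0],"xyz":[0,0,0.095],"grip":135},
  {"rot":[0,0,0],"xyz":[0,0,0.102],"grip":135},
])

```text
clock: 7.25
tool_pos: [0.4868, -0.1693, 0.2088]
eef_rot: [0.153, 0.988, 0.0, -0.001]
contact_force: [-0.3, 0.5, 0.8]
opening: 0.468
finger_force: 0.0
```

```bash
python3 - <<'E'
from st import *
import cv2
st(); a=r.snapshot("scene"); cv2.imwrite("pics/s4.png",cv2.resize(a[100:320,130:400,::-1],(736,600),interpolation=2))
E
```

```text
7.25 stand mm [ -47.1 -137.3  208.8] F stand [-0.4  0.4  0.8] tool in stand [[-1.0, 0.001, -0.002], [0.001, 1.0, -0.0], [0.002, -0.0, -1.0]] 0.468 0.0
```

View pics/s4.png

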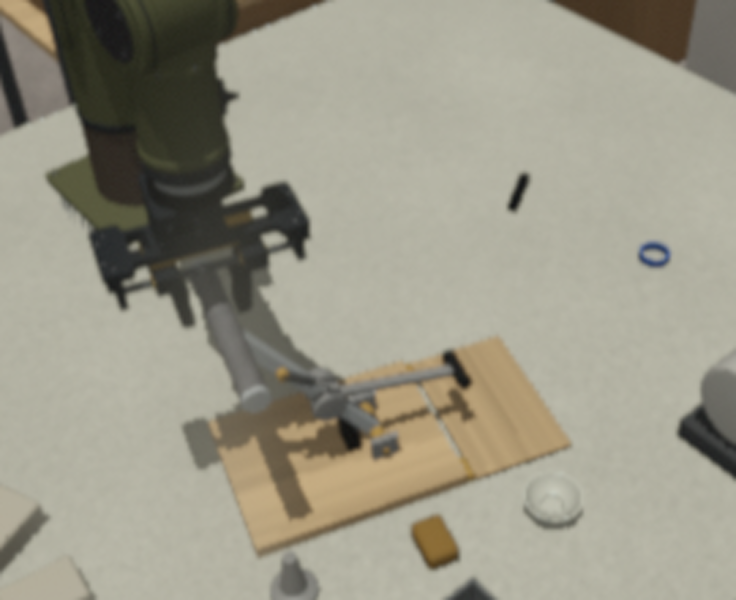

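The opened fingers straddle the crossbar on its near half (crop (210,285)), kickstand out (457,370). Now I push the post up along its arc, then close once upright.

Request:
carry_out([
  {"rot":[0,0,0],"xyz":[0,0.009,-0.001],"grip":135},
  {"rot":[0,0,0],"xyz":[0,0.018,-0.006],"grip":135},
  {"rot":[0,0,0],"xyz":[0,0.027,-0.011],"grip":135},
  {"rot":[0,0,0],"xyz":[0,0.036,-0.016],"grip":135},
  {"rot":[0,0,0],"xyz":[0,0.045,-0.02],"grip":135},
  {"rot":[0,0,0],"xyz":[0,0.055,-0.024],"grip":135},
  {"rot":[0,0,0],"xyz":[0,0.064,-0.028],"grip":135},
  {"rot":[0,0,0],"xyz":[0,0.073,-0.031],"grip":135},
])

```text
clock: 7.97
tool_pos: [0.5105, -0.0985, 0.2418]
eef_rot: [0.152, 0.988, 0.0, 0.001]
contact_force: [-0.8, -3.8, 2.0]
opening: 0.473
finger_force: 1.4
```

```bash
python3 st.py
```

```text
7.97 stand mm [-45.8 -62.7 241.8] F stand [ 0.4 -3.9  2. ] tool in stand [[-1.0, 0.0, 0.002], [0.0, 1.0, 0.001], [-0.002, 0.001, -1.0]] 0.473 1.42955482006073
```

Request:
carry_out([
  {"rot":[0,0,0],"xyz":[0,0.01,-0.003],"grip":135},
  {"rot":[0,0,0],"xyz":[0,0.02,-0.005],"grip":135},
  {"rot":[0,0,0],"xyz":[0,0.03,-0.0075],"grip":135},
  {"rot":[0,0,0],"xyz":[0,0.039,-0.009],"grip":135},
  {"rot":[0,0,0],"xyz":[0,0.048,-0.01],"grip":135},
  {"rot":[0,0,0],"xyz":[0,0.056,-0.011],"grip":135},
  {"rot":[0,0,0],"xyz":[0,0.063,-0.011],"grip":135},
  {"rot":[0,0,0],"xyz":[0,0.068,-0.011],"grip":135},
])

```text
clock: 8.63
tool_pos: [0.5302, -0.0337, 0.2517]
eef_rot: [0.152, 0.988, 0.0, -0.0]
contact_force: [-0.6, -1.4, 0.7]
opening: 0.468
finger_force: 0.9
```

```bash
python3 st.py
```

```text
8.63 stand mm [-46.5   5.  251.7] F stand [-0.2 -1.5  0.7] tool in stand [[-1.0, 0.0, -0.0], [0.0, 1.0, 0.0], [0.0, 0.0, -1.0]] 0.468 0.8537530526518822
```

Request:
carry_out([
  {"rot":[0,0,0],"xyz":[0,0.002,0],"grip":135},
  {"rot":[0,0,0],"xyz":[0,0.001,0],"grip":255},
  {"rot":[0,0,0],"xyz":[0,-0.002,0],"grip":255},
  {"rot":[0,0,0],"xyz":[0,-0.005,0],"grip":255},
  {"rot":[0,0,0],"xyz":[0,-0.005,0],"grip":255},
  {"rot":[0,0,0],"xyz":[0,-0.005,0],"grip":255},
  {"rot":[0,0,0],"xyz":[0,-0.005,0],"grip":255},
  {"rot":[0,0,0],"xyz":[0,-0.005,0],"grip":255},
], squeeze=25)

```text
clock: 9.3
tool_pos: [0.5282, -0.0399, 0.2516]
eef_rot: [0.152, 0.988, -0.0, -0.0]
contact_force: [-0.5, -1.8, -2.1]
opening: 0.28
finger_force: 25.0
```

```bash
python3 - <<'E'
from st import *
import cv2
st(); a=r.snapshot("scene"); b=r.snapshot("top"); st()
A=cv2.resize(a[120:320,200:360,::-1],(400,500),interpolation=2);B=cv2.resize(b[130:290,230:358,::-1],(400,500),interpolation=2)
cv2.imwrite("pics/s5.png",np.hstack([A,B]))
for n,l in (("scene",[90,0,270]),("top",[90,0,270]),("top",[-90,0,270]),("scene",[0,107,17]),("top",[0,107,17])):
    u,v=proj(n,O+Rz.apply(np.array(l)/1000)); print(n,l,((u-200)*2.5,(v-120)*2.5) if n=="scene" else ((u-230)*3.125+400,(v-130)*3.125))
E
```

```text
9.3 stand mm [-46.5  -1.4 251.6] F stand [ 0.  -1.9 -2.1] tool in stand [[-1.0, 0.001, -0.001], [0.001, 1.0, -0.0], [0.001, -0.0, -1.0]] 0.28 24.959798231720924
9.4 stand mm [-46.5  -1.3 251.6] F stand [-0.2 -2.1 -2.3] tool in stand [[-1.0, 0.001, -0.001], [0.001, 1.0, -0.0], [0.001, -0.0, -1.0]] 0.277 24.980116859078407
scene [90, 0, 270] (np.float64(193.08046819886044), np.float64(240.89915016731126))
top [90, 0, 270] (np.float64(655.9448117511693), np.float64(147.23907494404295))
top [-90, 0, 270] (np.float64(590.2030958390961), np.float64(358.15328805743366))
scene [0, 107, 17] (np.float64(249.8945410106559), np.float64(318.61574859128723))
top [0, 107, 17] (np.float64(504.8022280972278), np.float64(235.9799606865197))
```

View pics/s5.png

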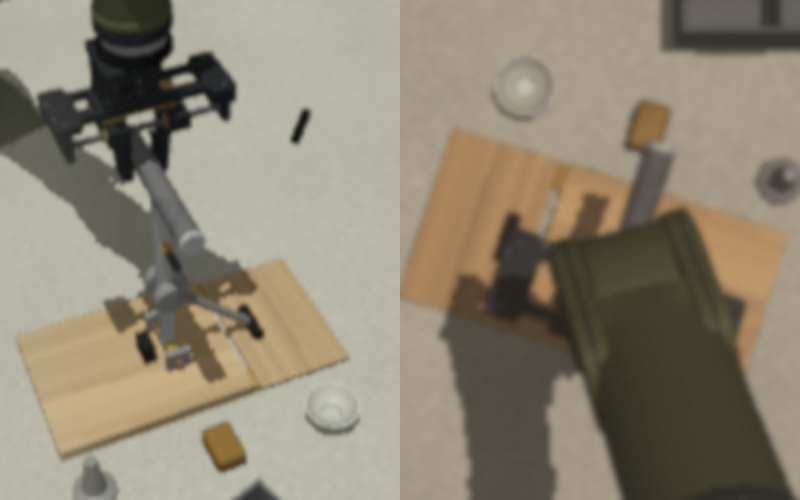

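The post looks upright: bar end at (190,240) left and (657,148) right, within 1–2 mm of the predicted upright pose; the foot at (251,322) rests on the flat panel, kickstand out, bystanders in place. I make a 1.5 mm trim and settle.

Request:
carry_out([
  {"rot":[0,0,0],"xyz":[0,0.001,0],"grip":255},
  {"rot":[0,0,0],"xyz":[0,0.002,0],"grip":255},
  {"rot":[0,0,0],"xyz":[0,0.002,0],"grip":255},
  {"rot":[0,0,0],"xyz":[0,0.002,0],"grip":255},
  {"rot":[0,0,0],"xyz":[0,0.002,0],"grip":255},
  {"rot":[0,0,0],"xyz":[0,0.002,0],"grip":255},
], squeeze=25)

```text
clock: 9.9
tool_pos: [0.5289, -0.0379, 0.2517]
eef_rot: [0.152, 0.988, -0.0, -0.0]
contact_force: [-1.1, -2.1, -4.6]
opening: 0.275
finger_force: 25.1
```

```bash
python3 - <<'E'
from st import *
st(); print(r.finish_job())
E
```

```text
9.9 stand mm [-46.5   0.7 251.7] F stand [-0.4 -2.4 -4.6] tool in stand [[-1.0, 0.001, -0.001], [0.001, 1.0, -0.0], [0.001, -0.0, -1.0]] 0.275 25.065416917204857
the job is handed in; nothing more can be done
None
```

The job is handed in at 9.9 s (no verdict was returned): foot panel flat, kickstand flipped fully out, post upright to about 1 mm by my measurements and still held by the crossbar at 25 N, and no other bench items touched.

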